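Turn up the blued flat of a hex blank and gauge it

TASK

Roll the steel hexagonal blank over on its granite plate one flat at a time, letting it lie free after each turn, until its blued flat is on top. It must end lying so with the middle of that flat right under the dial gauge's plunger; then push the gauge down by its red button until the plunger has gone in by about 3 mm, never to the end of its travel. Leave the V-block, flange, bearing and oil bottle where they stand.

Things in the scene. Friction and masses are not known exactly. Their poses are not given: they have to be found in the camera images.
- hex_blank: Loose solid steel hexagonal bar piece, 40 mm across flats (46 over corners), 56 mm long, flat parallel ends, 0.5 to 0.75 kg, any heading. Origin at its centre (20 mm up when lying on a flat). Own x along the bar; own z = outward normal of the blued flat. It starts with that flat facing down to one side (own z 120 deg from vertical): two 60 deg turns, that side rising, bring it up.
- marked_face (a point): Middle of the blued flat (23 x 56 mm, blue layout dye, scribed cross), 20 mm from the blank's centre along its own z. The blue also runs 7 mm over the edge onto both end faces, so its side can be seen from the ends.
- granite_stand_1: Left granite stand, fixed. The black plate's top is z = 0 and spans x 0.33 to 0.66, y 0.06 to 0.48. Column 34 mm round at x 0.609, y 0.10; handwheel on it at z 0.29 to 0.34; its bracket reaches forward to x = 0.547 at y 0.03 to 0.13, z 0.10 to 0.165. Origin 72 mm under the plate's top.
- plunger_tip (a point): Lowest point of the dial gauge's plunger: 8 mm round tip on a 5 mm rod, 60 to 75 mm above the plate at the start. The dial's body (58 mm wide in y, front face 10 mm before the plunger axis, slide behind it) begins 56 mm above the tip: a hand upright over a blank under the plunger would hit it, so come in from the front (-x) with the hand leaning back about 40 deg.
- push_button_top (a point): Centre of the top of the red push button (30 mm round, 12 mm thick) over the dial, on the plunger axis, 150 mm above the free plunger tip. Pushed straight down it slides the whole gauge down.
- carriage (a joint): Downward travel of the gauge on its upright slide, m: 0 fully up (tip 75 mm above the plate), at most 0.045. Held by friction wherever it is left; it takes about 6 to 8 N to push down.
- plunger (a joint): How far the plunger is pushed into the gauge, m: 0 free, 0.010 end of travel. Light spring, about 0.5 to 2 N.
- holder (a joint): Position along y, m, of the gauge's holder on its 12 mm round bar (bar along y at x 0.609, z 0.187, from the column to y 0.345); 0 puts the plunger axis at x = 0.560, y = 0.240. Firmly clamped (about 90 N), not to be moved.
- v_block: Bystander: hardened V-block, 48 x 45 mm, 38 mm high; origin at the centre of its underside.
- flange: Bystander: round steel flange, 66 mm diameter, 25 mm high; origin at the centre of its underside.
- bearing: Bystander: ball bearing lying flat, 42 mm diameter, 12 mm high; origin at the centre of its underside.
- oil: Bystander: small white oil bottle with red cap, 34 mm diameter, 102 mm high; origin at the centre of its underside.

How it is judged:
By the outcome, as a careful person would: the job done as asked, in the order asked, and still so for the second after the job is handed in, with the robot touching nothing.
It also fails if it takes over 72 s, if anything falls off the work surface, if the arm or the gripper's body presses on something with over 40 N, if the wrist force passes 120 N, or if a joint passes its speed limit or range.

ROBOT

A 6-joint arm with a two-finger parallel gripper is mounted at the origin on a cart in front of the work surface, level with it; the furniture and walls round the work are solid. World frame = base frame: x ahead of the robot, y to its left, z up, the work surface at z = 0. Lengths are in m, angles in rad, forces in N, time in s.
With the tool pointing down it reaches from about 0.35 to 0.775 m from the base axis. Payload 5.5 kg.
Tool frame: the origin (TCP) lies midway between the tips of the shut fingers; the grasp point (between the pads) lies 19 mm behind it; z points along the fingers, y is the line along which they close (so a half turn about z gives the same grasp; the last joint's range is limited). The gripper opens to 85 mm and grips with 20 to 120 N. Pads are 22 mm wide; open, the fingers measure 114 mm over their backs; the gripper's body (76 mm by 85 mm) begins 54 mm behind the grasp point. The pads swing forward as they close: fully open they stand 13 mm farther back than shut.
Start: joints at [1.102, 0.313, 0.046, 1.304, 0, 1.431], TCP at [0.186, 0.544, 0.231] pointing down, gripper open.
Joint ranges: [-2.76, 2.76], [-0.86, 1.69], [-1.03, 1.26], [-2.2, 2.34], [-1.47, 1.5], [-3.14, 3.14]. Speed limits (rad/s): [2.57, 2.57, 3.14, 3.14, 3.14, 3.14].

INTERFACE

Orientations are given as a unit quaternion [w, x, y, z].
In Python, from workcell import env gives the robot as it stands. The module is installed in compiled form; this text tells all that it offers.
- The arm moves only by the tool carry_out, never from a script. Its argument "series" is a list of rows, each an object with "delta_rot": the turn, a rotation vector about the world's x, y, z normalised to -1 to 1, where 1 is 0.1 rad, a list of three; "travel": the shift along the world's x, y, z normalised to -1 to 1, where 1 is 0.025 m, a list of three; "fingers": the closure, from -1 (fully open) to 1 (shut). In form: [{"delta_rot": [ax, ay, az], "travel": [tx, ty, tz], "fingers": fingers}, ...]. A call has 1 to 5 rows; each row shifts and turns the commanded pose from where the row before left it; what a row does not reach is not made up. A row lasts 1/8 s, in which the tool goes at most 62.5 mm and 10.7 degrees, less where a joint would pass 70% of its speed; a pose out of reach is approached as far as the arm can. A call with a number of a shift or a turn outside -1 to 1 is refused whole. A call with a gripper value outside its range is refused whole. The fingers move at their own pace and stop on an object; "squeeze" is the grip in N (left out, the last holds). Time passes only in rows, so rows that do not move let the fingers close. It gives the time, the measured TCP pose, the force, the opening and the grip force at its end, in the units of the state.
- env.get_state(): the state, without advancing time (a new reading comes with each control period).
- env.read_camera(name): name is "scene" or "side" or "wrist"; returns a dict with "color" (420x560x3 uint8, red, green, blue), "fx", "fy", "cx", "cy" (pixels), "world_from_camera" (4x4, takes a point from camera to world coordinates); the wrist camera has in their place "hand_eye" (4x4, takes a point from camera to tool coordinates, whose origin is the TCP and whose axes are the flange's). Camera axes: x right, y up, looking along -z (the intrinsics and any distortion apply to the point x, -y, -z); pixel columns grow to the right and rows downward; lengths in m; the calibration is good to about 2 mm. A picture is of the moment at which its call begins: read the wrist's pose just before it. There is no depth.
- env.hand_in(): hands the job in; it is judged then, once.
The state is a dict: "clock": time; "joint_pos": joint angles; "qvel": joint speeds; "tau": joint torques, N m; "tcp_pos": TCP position; "orientation": TCP orientation; "wrist_force": force on the tool from outside, world axes, zero at the start; "ft_torque": the same for the moment, N m; "finger_gap": finger opening in m; "grip_force": force on a finger pad.
Only numpy, scipy, OpenCV 4.12 (cv2) and the standard library are available. Lean on these libraries where they do the work, as an engineer would, in place of code of your own. Each camera call takes 0.05 s, during which the arm holds its last target. There are 200 camera calls.

## Working session

There is one attempt and no reset: what is moved stays moved. The work goes in short steps, Python scripts to look and compute and a tool call to move; the robot and the scene stay as the last step left them, time stands still between calls to the robot, and variables do not carry over. Pictures are saved under pics/ and viewed, at most 10 in all, crops included, and the job is handed in when it is done.

Besides the shell and the picture viewer there is one more tool, called as name([rows], argument=value, ...), one row to a line, values as JSON. carry_out: Moves the arm, as the interface text tells. Its arguments: {"type":"object","properties":{"series":{"type":"array","items":{"type":"object","properties":{"delta_rot":{"type":"array","items":{"type":"number"}},"travel":{"type":"array","items":{"type":"number"}},"fingers":{"type":"number"}}}},"squeeze":{"type":"number"}},"required":["series"]}

```bash
mkdir -p pics; cat > h.py <<'E'
import numpy as np,cv2
from workcell import env
def shot(n,fn):
    s=env.get_state(); c=env.read_camera(n); cv2.imwrite('pics/'+fn,c['color'][:,:,::-1])
    if n=='wrist':
        from scipy.spatial.transform import Rotation as R
        T=np.eye(4);q=s['orientation'];T[:3,:3]=R.from_quat([q[1],q[2],q[3],q[0]]).as_matrix();T[:3,3]=s['tcp_pos']
        c['W']=T@c['hand_eye']
    else: c['W']=np.array(c['world_from_camera'])
    return c
def ray(c,u,v):
    d=np.array([(u-c['cx'])/c['fx'],-(v-c['cy'])/c['fy'],-1.]); W=c['W']
    d=W[:3,:3]@d; return W[:3,3],d/np.linalg.norm(d)
def plane(c,u,v,z):
    o,d=ray(c,u,v); return o+d*(z-o[2])/d[2]
def tri(c1,p1,c2,p2):
    o1,d1=ray(c1,*p1);o2,d2=ray(c2,*p2)
    A=np.stack([d1,-d2],1);t=np.linalg.lstsq(A,o2-o1,rcond=None)[0]
    a=o1+t[0]*d1;b=o2+t[1]*d2;return (a+b)/2,np.linalg.norm(a-b)
def proj(c,P):
    q=np.linalg.inv(c['W'])@np.r_[P,1]; return c['cx']+c['fx']*q[0]/-q[2], c['cy']-c['fy']*q[1]/-q[2]
E
python3 - <<'E'
from h import *
np.set_printoptions(precision=3,suppress=True)
a=shot('scene','s1.png');b=shot('side','d1.png');
print(a['W'],a['fx'],a.keys());print(b['W'],b['fx'])
cv2.imwrite('pics/both1.png',cv2.resize(np.hstack([a['color'],b['color']])[:,:,::-1],None,fx=.714,fy=.714))
s=env.get_state();print(s)
E
```

```text
[[ 0.748  0.389 -0.538  0.032]
 [-0.664  0.426 -0.615 -0.268]
 [-0.01   0.817  0.577  0.609]
 [ 0.     0.     0.     1.   ]] 460.4751918301113 dict_keys(['color', 'fx', 'fy', 'cx', 'cy', 'world_from_camera', 'W'])
[[-0.972  0.114 -0.203  0.347]
 [-0.233 -0.468  0.852  0.994]
 [ 0.002  0.876  0.482  0.53 ]
 [ 0.     0.     0.     1.   ]] 413.68118058027596
{'clock': 0.1, 'joint_pos': array([ 1.102,  0.314,  0.045,  1.304, -0.   ,  1.431]), 'qvel': array([ 0.001, -0.001,  0.001, -0.   , -0.001,  0.001]), 'tau': array([  0.002, -48.172,  29.925,   0.013,  -0.   ,  -0.   ]), 'tcp_pos': array([0.185, 0.544, 0.23 ]), 'orientation': array([-0.   ,  0.164,  0.987, -0.001]), 'wrist_force': array([ 0.301,  0.4  , -0.553]), 'ft_torque': array([0.011, 0.006, 0.011]), 'grip_force': 0.0, 'finger_gap': 0.08496380636900386}
```

View pics/s1.png

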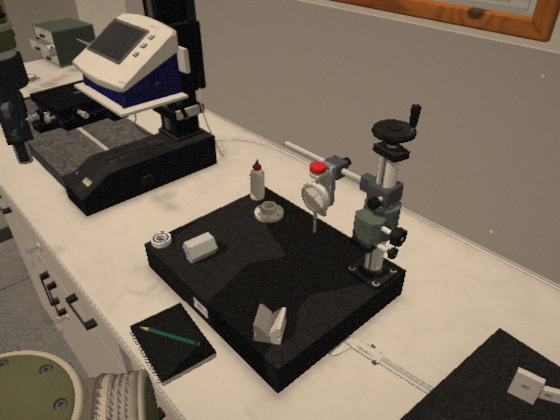

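View pics/d1.png

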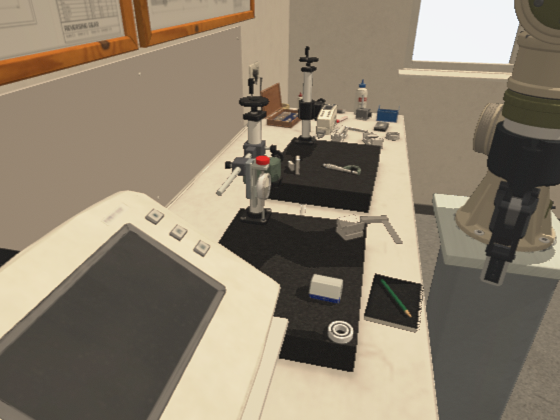

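The scene view shows the blank at about (200,247), the bearing at (160,240), the flange at (268,212), the oil bottle at (257,183), the V-block at (269,325) and the red button at (318,168). In the side view the blank is at (326,290) with its blue flat low on the +y side. Next I'll measure these and zoom in.

```bash
python3 - <<'E'
from h import *
np.set_printoptions(precision=4,suppress=True)
a=shot('scene','s2.png');b=shot('side','d2.png')
ca=a['color'][215:275,140:240];cb=b['color'][260:350,280:380]
cv2.imwrite('pics/z1.png',np.hstack([cv2.resize(ca,(400,240),interpolation=2),cv2.resize(cb,(400,360),interpolation=2)[:240]])[:,:,::-1])
for n,(u,v) in dict(bear=(161,239),fl=(268,214),oilbase=(258,200),vb=(269,340)).items(): print(n,plane(a,u,v,0.0))
print(plane(b,341,330,.006))
def red(c,lo):
    h=cv2.cvtColor(c['color'],cv2.COLOR_RGB2HSV)
    m=(((h[...,0]<8)|(h[...,0]>172))&(h[...,1]>170)&(h[...,2]>90)).astype('uint8')
    n,l,s,ce=cv2.connectedComponentsWithStats(m)
    for i in range(1,n):
        if s[i,4]>20: print(s[i],ce[i])
red(a,0);print();red(b,0)
h=cv2.cvtColor(b['color'],cv2.COLOR_RGB2HSV)
m=((h[...,0]>100)&(h[...,0]<130)&(h[...,1]>120)).astype('uint8')
n,l,s,ce=cv2.connectedComponentsWithStats(m)
for i in range(1,n):
    if s[i,4]>20:
        print('blue',s[i],ce[i]); 
        if 280<ce[i][0]<380 and 260<ce[i][1]<350:
            p=cv2.boxPoints(cv2.minAreaRect(np.argwhere(l==i)[:,::-1].astype('f4')));print(p)
E
```

```text
bear [0.363  0.4668 0.    ]
fl [0.5921 0.3823 0.    ]
oilbase [0.6126 0.4418 0.    ]
vb [0.3567 0.1117 0.    ]
[0.357  0.4552 0.006 ]
[310 162  16  12 163] [317.3926 167.4908]

[256 156  14   9 103] [262.1068 159.7767]
blue [378 112  19   9 143] [386.5874 116.1888]
blue [310 295  14   5  35] [316.2286 296.9714]
[[309.6154 296.9231]
 [310.1154 294.4231]
 [323.3846 297.077 ]
 [322.8846 299.577 ]]
blue [325 298  12   5  35] [330.5714 300.0571]
[[324.5294 299.8824]
 [325.1765 297.2941]
 [336.4706 300.1176]
 [335.8235 302.7059]]
```

View pics/z1.png

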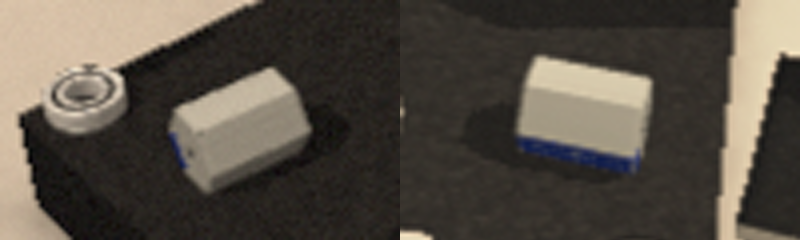

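```bash
python3 - <<'E'
from h import *
np.set_printoptions(precision=4,suppress=True)
a=shot('scene','s3.png');b=shot('side','d3.png')
f=lambda c,P,o,z:np.array([plane(c,o[0]+x/4,o[1]+y/4,z) for x,y in P])
A=f(a,[(172,103),(272,68),(298,98),(190,133)],(140,215),.04);print(A,A.mean(0))
B=f(b,[(138,56),(252,77),(248,113),(124,86)],(280,260),.04);print(B,B.mean(0))
C=f(b,[(117,137),(119,152),(235,172),(239,153)],(280,260),.01);print(C)
for X in(A,B): print(np.linalg.norm(X[1]-X[0]),np.linalg.norm(X[2]-X[1]),np.degrees(np.arctan2(*(X[1]-X[0]+X[2]-X[3])[:2][::-1])))
print(tri(a,(317.4,167.5),b,(262.1,159.8)))
for z in(0.21,.215,.22,.225):print(z,proj(a,[.56,.24,z]),proj(b,[.56,.24,z]))
print(proj(a,[.56,.24,.065]))
E
```

```text
[[0.3708 0.3843 0.04  ]
 [0.4239 0.3743 0.04  ]
 [0.4193 0.3455 0.04  ]
 [0.3645 0.3586 0.04  ]] [0.3946 0.3657 0.04  ]
[[0.4199 0.3547 0.04  ]
 [0.3651 0.358  0.04  ]
 [0.3645 0.3849 0.04  ]
 [0.4229 0.3789 0.04  ]] [0.3931 0.3691 0.04  ]
[[0.4247 0.3802 0.01  ]
 [0.4221 0.3906 0.01  ]
 [0.3675 0.3917 0.01  ]
 [0.367  0.378  0.01  ]]
0.05406626425580674 0.029106317788485325 -12.104948019984022
0.05489007600169826 0.02692639466782594 175.29976315567615
(array([0.5607, 0.2106, 0.2055]), np.float64(0.00017055883665062206))
0.21 (np.float64(305.33278626381616), np.float64(159.49529010387005)) (np.float64(258.6329514515714), np.float64(163.00885587816828))
0.215 (np.float64(305.4264910006998), np.float64(157.02413088044682)) (np.float64(258.5926703688781), np.float64(160.70895410645943))
0.22 (np.float64(305.52085443827025), np.float64(154.53560055784823)) (np.float64(258.55215680831344), np.float64(158.3957787027564))
0.225 (np.float64(305.61588354656436), np.float64(152.02951532390418)) (np.float64(258.511408751472), np.float64(156.0692144235244))
(np.float64(302.87373095564516), np.float64(224.3449167907258))
```

carry_out([
  {"travel":[0.6,-0.5,0],"delta_rot":[0,0,-1],"fingers":-1},
  {"travel":[0.6,-0.5,0],"delta_rot":[0,0,-1],"fingers":-1},
  {"travel":[0.6,-0.5,0],"delta_rot":[0,0,-1],"fingers":-1},
  {"travel":[0.6,-0.5,0],"delta_rot":[0,0,-1],"fingers":-1},
  {"travel":[0.6,-0.5,0],"delta_rot":[0,0,-1],"fingers":-1},
])

```text
clock: 0.92
tcp_pos: [0.2611, 0.4813, 0.2313]
orientation: [0.0, 0.404, 0.915, 0.0]
wrist_force: [0.8, -0.4, -0.1]
finger_gap: 0.0852
grip_force: 0.0
```

carry_out([
  {"travel":[0.6,-0.5,0],"delta_rot":[0,0,-1],"fingers":-1},
  {"travel":[0.6,-0.5,0],"delta_rot":[0,0,-1],"fingers":-1},
  {"travel":[0.6,-0.5,0],"delta_rot":[0,0,-1],"fingers":-1},
  {"travel":[0.6,-0.5,0],"delta_rot":[0,0,-1],"fingers":-1},
  {"travel":[0.6,-0.5,0],"delta_rot":[0,0,-1],"fingers":-1},
])

```text
clock: 1.55
tcp_pos: [0.3361, 0.4188, 0.2313]
orientation: [0.0, 0.618, 0.786, 0.0]
wrist_force: [0.1, -0.4, 0.6]
finger_gap: 0.0856
grip_force: 0.0
```

carry_out([
  {"travel":[0.6,-0.5,0],"delta_rot":[0,0,-1],"fingers":-1},
  {"travel":[0.6,-0.5,0],"delta_rot":[0,0,-1],"fingers":-1},
  {"travel":[0.6,-0.5,0],"delta_rot":[0,0,-1],"fingers":-1},
  {"travel":[0.6,-0.5,0],"delta_rot":[0,0,-1],"fingers":-1},
  {"travel":[0,0,0],"delta_rot":[0,0,0],"fingers":-1},
])

```text
clock: 2.17
tcp_pos: [0.3965, 0.3686, 0.2312]
orientation: [0.0, 0.761, 0.649, 0.0]
wrist_force: [-0.7, 0.4, -0.3]
finger_gap: 0.0856
grip_force: 0.0
```

```bash
python3 - <<'E'
from h import *
np.set_printoptions(precision=4,suppress=True)
w=shot('wrist','w1.png');s=env.get_state();print(s['joint_pos'],s['tcp_pos'],s['orientation'])
print(w['hand_eye'],w['W'],proj(w,[.394,.367,.04]))
h=w['color']
g=cv2.cvtColor(h,cv2.COLOR_RGB2GRAY)
n,l,st,ce=cv2.connectedComponentsWithStats((g>85).astype('uint8'))
for i in range(1,n):
    if st[i,4]>300: print(st[i],ce[i])
E
```

```text
[ 0.6018  0.2475 -0.0429  1.2806  0.0002  2.3303] [0.3959 0.369  0.2312] [-0.0001  0.7606  0.6492 -0.0001]
[[ 0.0015  0.9457  0.3251  0.0839]
 [ 1.     -0.0019  0.0008  0.    ]
 [ 0.0014  0.3251 -0.9457 -0.1421]
 [ 0.      0.      0.      1.    ]] [[ 0.9876  0.1481  0.0523  0.4098]
 [-0.1571  0.934   0.3209  0.4515]
 [-0.0014 -0.3251  0.9457  0.3733]
 [ 0.      0.      0.      1.    ]] (np.float64(279.2182295878027), np.float64(186.2847944468704))
[     0      0    560    410 116476] [240.5176 142.532 ]
[ 407  115   59   57 2479] [435.5676 142.4958]
[ 255  162   50   40 1808] [279.6067 181.4602]
[ 183  218  194  163 9338] [251.1129 330.3318]
[373 267  38  54 612] [392.3611 294.0065]
[  95  382   52   38 1298] [121.1117 404.235 ]
```

View pics/w1.png

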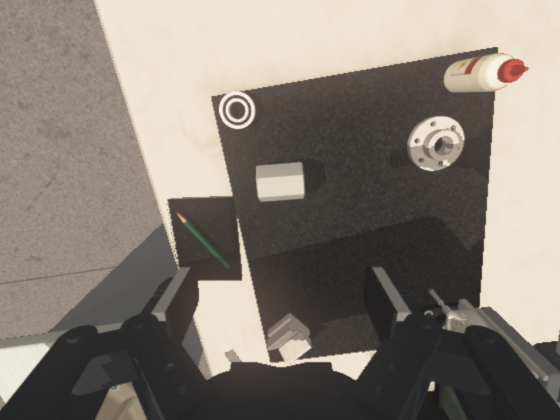

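The wrist view shows the blank at (280,181), nearly aligned with the fingers. The bearing is at (238,110), the flange at (436,143) and the oil bottle at (480,73). I'll fit the blank's outline to refine its pose.

```bash
python3 - <<'E'
from h import *
np.set_printoptions(precision=4,suppress=True)
w=shot('wrist','w2.png')
g=cv2.cvtColor(w['color'],cv2.COLOR_RGB2GRAY)
n,l,st,ce=cv2.connectedComponentsWithStats((g>85).astype('uint8'))
i=l[181,280]; m=l==i
pts=np.argwhere(m)[:,::-1].astype('f4')
r=cv2.minAreaRect(pts);print(r); 
# left/right extents per row, top/bottom per column (outer pixel edges)
L=np.array([(np.where(m[y])[0].min(),y+.5) for y in range(168,200)]);Rr=np.array([(np.where(m[y])[0].max()+1,y+.5) for y in range(166,198)])
T=np.array([(x+.5,np.where(m[:,x])[0].min()) for x in range(262,300)]);B=np.array([(x+.5,np.where(m[:,x])[0].max()+1) for x in range(262,300)])
t=np.polyfit(T[:,0],T[:,1],1);b=np.polyfit(B[:,0],B[:,1],1);print(t,b)
for k,z in((t,.02),(b,.04)):
    P=plane(w,262,np.polyval(k,262),z);Q=plane(w,300,np.polyval(k,300),z);d=Q-P
    M=plane(w,280,np.polyval(k,280),z);print('line',M,np.degrees(np.arctan2(d[1],d[0])))
for y in (185,190,195): print('ends',plane(w,L[y-168][0],y+.5,.04),plane(w,Rr[y-166][0],y+.5,.04))
print('flange',plane(w,436,143,.02),'bear',plane(w,238,110,.012))
E
```

```text
((280.25958251953125, 181.77357482910156), (37.56705856323242, 48.96271514892578), 86.3086166381836)
[ -0.0654 181.808 ] [ -0.0711 220.9858]
line [0.3978 0.3904 0.02  ] -5.1711551628404395
line [0.3914 0.3492 0.04  ] -4.654258301548988
ends [0.3665 0.3726 0.04  ] [0.4246 0.3635 0.04  ]
ends [0.3665 0.3664 0.04  ] [0.4239 0.3574 0.04  ]
ends [0.3654 0.3604 0.04  ] [0.4231 0.3513 0.04  ]
flange [0.5849 0.3858 0.02  ] bear [0.3587 0.4589 0.012 ]
```

carry_out([
  {"travel":[0,0.28,-0.7],"delta_rot":[0,0,0.7],"fingers":-1},
  {"travel":[0,0.28,-0.7],"delta_rot":[-0.87,0.076,0],"fingers":-1},
  {"travel":[0,0.28,-0.7],"delta_rot":[-0.87,0.076,0],"fingers":-1},
  {"travel":[0,0.28,-0.7],"delta_rot":[-0.87,0.076,0],"fingers":-1},
  {"travel":[0,0.28,-0.7],"delta_rot":[-0.87,0.076,0],"fingers":-1},
])

```text
clock: 2.9
tcp_pos: [0.395, 0.4053, 0.1436]
orientation: [0.118, 0.725, 0.666, -0.129]
wrist_force: [0.5, -0.3, -0.5]
finger_gap: 0.0854
grip_force: 0.0
```

carry_out([
  {"travel":[0,0.28,-0.7],"delta_rot":[-0.87,0.076,0],"fingers":-1},
  {"travel":[-0.1,0.26,-0.76],"delta_rot":[-0.87,0.076,0],"fingers":-1},
  {"travel":[0,0,0],"delta_rot":[0,0,0],"fingers":-1},
])

```text
clock: 3.28
tcp_pos: [0.391, 0.4184, 0.103]
orientation: [0.175, 0.71, 0.654, -0.194]
wrist_force: [0.0, -0.0, 0.7]
finger_gap: 0.0851
grip_force: 0.0
```

```bash
cat >> h.py <<'E'
from scipy.spatial.transform import Rotation as Ro
def pose():
    s=env.get_state();q=s['orientation'];M=Ro.from_quat([q[1],q[2],q[3],q[0]]).as_matrix()
    print('t',s['clock'],'tcp',np.round(s['tcp_pos'],4),'F',np.round(s['wrist_force'],1),'gap',round(s['finger_gap'],4),s['grip_force'])
    print('ty',M[:,1].round(3),'tz',M[:,2].round(3),'yhead',np.degrees(np.arctan2(M[1,1],M[0,1])).round(2),'j',s['joint_pos'].round(2))
    return s,M
E
python3 -c "
from h import *
pose()"
```

```text
t 3.275 tcp [0.391  0.4184 0.103 ] F [ 0.  -0.   0.7] gap 0.0851 0.0
ty [ 0.996 -0.084 -0.005] tz [-0.046 -0.503 -0.863] yhead -4.81 j [ 0.84  0.76  0.34  1.58 -0.31  2.56]
```

carry_out([
  {"travel":[0.32,-0.487,-0.796],"delta_rot":[0,0,0],"fingers":-1},
  {"travel":[-0.053,-0.487,-0.796],"delta_rot":[0,0,0],"fingers":-1},
  {"travel":[-0.053,-0.487,-0.796],"delta_rot":[0,0,0],"fingers":-1},
  {"travel":[-0.053,-0.487,-0.796],"delta_rot":[0,0,0],"fingers":-1},
  {"travel":[-0.053,-0.487,-0.796],"delta_rot":[0,0,0],"fingers":-1},
])

```text
clock: 3.9
tcp_pos: [0.3963, 0.357, 0.0093]
orientation: [0.175, 0.713, 0.653, -0.189]
wrist_force: [0.5, 0.0, 0.6]
finger_gap: 0.0856
grip_force: 0.0
```

carry_out([
  {"travel":[0,0,0],"delta_rot":[0,0,0],"fingers":1},
  {"travel":[0,0,0],"delta_rot":[0,0,0],"fingers":1},
  {"travel":[0,0,0],"delta_rot":[0,0,0],"fingers":1},
  {"travel":[0,0,0],"delta_rot":[0,0,0],"fingers":1},
], squeeze=60)

```text
clock: 4.4
tcp_pos: [0.3962, 0.3579, 0.0098]
orientation: [0.175, 0.712, 0.653, -0.19]
wrist_force: [-2.2, 1.6, 7.4]
finger_gap: 0.0553
grip_force: 65.7
```

```bash
python3 -c "
from h import *
pose()"
```

```text
t 4.4 tcp [0.3962 0.3579 0.0098] F [-2.2  1.6  7.4] gap 0.0553 65.72495372625305
ty [ 0.996 -0.087  0.002] tz [-0.042 -0.497 -0.867] yhead -4.98 j [ 0.77  0.74  0.06  1.29 -0.33  2.5 ]
```

carry_out([
  {"travel":[0,0,0.2],"delta_rot":[0,0,0],"fingers":1},
  {"travel":[0,-0.032,-0.01],"delta_rot":[0.87,-0.076,0],"fingers":1},
  {"travel":[0,-0.032,-0.01],"delta_rot":[0.87,-0.076,0],"fingers":1},
  {"travel":[0,-0.032,-0.01],"delta_rot":[0.87,-0.076,0],"fingers":1},
  {"travel":[0,-0.032,-0.01],"delta_rot":[0.87,-0.076,0],"fingers":1},
])

```text
clock: 5.03
tcp_pos: [0.3959, 0.3538, 0.0118]
orientation: [0.058, 0.735, 0.673, -0.063]
wrist_force: [0.6, 0.5, -6.5]
finger_gap: 0.0551
grip_force: 64.7
```

carry_out([
  {"travel":[0,-0.032,-0.01],"delta_rot":[0.87,-0.076,0],"fingers":1},
  {"travel":[0,-0.032,-0.01],"delta_rot":[0.87,-0.076,0],"fingers":1},
  {"travel":[0,-0.032,-0.01],"delta_rot":[0.87,-0.076,0],"fingers":1},
  {"travel":[0,-0.032,-0.01],"delta_rot":[0.87,-0.076,0],"fingers":1},
  {"travel":[0,-0.032,-0.01],"delta_rot":[0.87,-0.076,0],"fingers":1},
])

```text
clock: 5.65
tcp_pos: [0.3955, 0.349, 0.0105]
orientation: [-0.089, 0.731, 0.67, 0.097]
wrist_force: [0.4, 0.5, -5.7]
finger_gap: 0.0552
grip_force: 64.7
```

carry_out([
  {"travel":[0,-0.032,-0.01],"delta_rot":[0.87,-0.076,0],"fingers":1},
  {"travel":[0,-0.032,-0.01],"delta_rot":[0.87,-0.076,0],"fingers":1},
  {"travel":[0,-0.032,-0.01],"delta_rot":[0.87,-0.076,0],"fingers":1},
  {"travel":[0,0,0],"delta_rot":[0,0,0],"fingers":1},
])

```text
clock: 6.15
tcp_pos: [0.3945, 0.3453, 0.0084]
orientation: [-0.175, 0.714, 0.651, 0.189]
wrist_force: [0.2, -0.1, -6.2]
finger_gap: 0.0551
grip_force: 64.7
```

```bash
python3 - <<'E'
from h import *
pose()
b=shot('side','d4.png');a=shot('scene','s4.png')
cv2.imwrite('pics/z2.png',np.hstack([cv2.resize(a['color'][190:290,140:260],(360,300),interpolation=2),cv2.resize(b['color'][240:340,270:390],(360,300),interpolation=2)])[:,:,::-1])
E
```

```text
t 6.15 tcp [0.3945 0.3453 0.0084] F [ 0.2 -0.1 -6.2] gap 0.0551 64.73387528761148
ty [ 0.996 -0.09  -0.004] tz [ 0.042  0.495 -0.868] yhead -5.19 j [ 0.29  0.27 -0.77  0.32  0.48  2.  ]
```

View pics/z2.png

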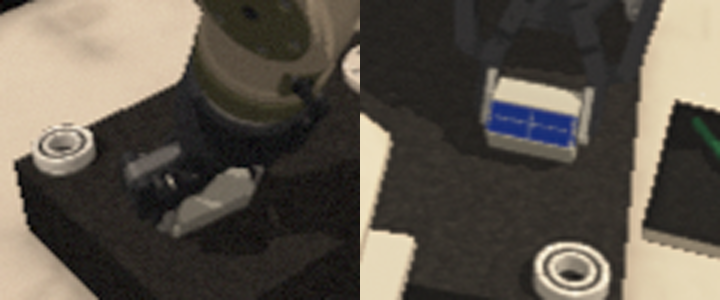

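The blue flat now faces up and to the +y side, centred near (532,122) in the right-hand crop, so the first turn worked. Next I set the blank down and let go.

carry_out([
  {"travel":[0,0,-0.08],"delta_rot":[0,0,0],"fingers":1},
  {"travel":[0,0,0],"delta_rot":[0,0,0],"fingers":1},
])

```text
clock: 6.5
tcp_pos: [0.396, 0.3477, 0.0079]
orientation: [-0.175, 0.712, 0.653, 0.191]
wrist_force: [0.4, 0.2, -5.6]
finger_gap: 0.0552
grip_force: 64.7
```

carry_out([
  {"travel":[0,0,0],"delta_rot":[0,0,0],"fingers":0.1},
  {"travel":[0,0,0],"delta_rot":[0,0,0],"fingers":-1},
  {"travel":[0,0,0],"delta_rot":[0,0,0],"fingers":-1},
])

```text
clock: 6.88
tcp_pos: [0.397, 0.3479, 0.0088]
orientation: [-0.175, 0.712, 0.652, 0.192]
wrist_force: [-0.5, 0.5, -0.0]
finger_gap: 0.0853
grip_force: 0.0
```

```bash
python3 -c "
from h import *
pose()"
```

```text
t 6.875 tcp [0.397  0.3479 0.0088] F [-0.5  0.5 -0. ] gap 0.0853 0.0
ty [ 0.996 -0.088  0.002] tz [ 0.045  0.5   -0.865] yhead -5.02 j [ 0.29  0.28 -0.77  0.31  0.48  2.  ]
```

carry_out([
  {"travel":[0,-0.039,0],"delta_rot":[-0.87,0.076,0],"fingers":-1},
  {"travel":[0,-0.039,0],"delta_rot":[-0.87,0.076,0],"fingers":-1},
  {"travel":[0,-0.039,0],"delta_rot":[-0.87,0.076,0],"fingers":-1},
  {"travel":[0,-0.039,0],"delta_rot":[-0.87,0.076,0],"fingers":-1},
  {"travel":[0,-0.039,0],"delta_rot":[-0.87,0.076,0],"fingers":-1},
])

```text
clock: 7.5
tcp_pos: [0.3967, 0.343, 0.0088]
orientation: [-0.029, 0.737, 0.675, 0.032]
wrist_force: [0.0, 0.1, -0.5]
finger_gap: 0.0853
grip_force: 0.0
```

carry_out([
  {"travel":[0,-0.039,0],"delta_rot":[-0.87,0.076,0],"fingers":-1},
  {"travel":[0,-0.039,0],"delta_rot":[-0.87,0.076,0],"fingers":-1},
  {"travel":[0,-0.039,0],"delta_rot":[-0.87,0.076,0],"fingers":-1},
  {"travel":[0,-0.039,0],"delta_rot":[-0.87,0.076,0],"fingers":-1},
  {"travel":[0,-0.039,0],"delta_rot":[-0.87,0.076,0],"fingers":-1},
])

```text
clock: 8.12
tcp_pos: [0.3966, 0.3383, 0.0084]
orientation: [0.118, 0.726, 0.665, -0.128]
wrist_force: [-0.1, -0.3, -0.1]
finger_gap: 0.0855
grip_force: 0.0
```

carry_out([
  {"travel":[0,-0.039,0],"delta_rot":[-0.87,0.076,0],"fingers":-1},
  {"travel":[0,-0.039,0],"delta_rot":[-0.87,0.076,0],"fingers":-1},
  {"travel":[0,0,0],"delta_rot":[0,0,0],"fingers":-1},
])

```text
clock: 8.5
tcp_pos: [0.3959, 0.3367, 0.0065]
orientation: [0.175, 0.712, 0.653, -0.191]
wrist_force: [-0.9, 0.1, -0.4]
finger_gap: 0.0854
grip_force: 0.0
```

```bash
python3 - <<'E'
from h import *
np.set_printoptions(precision=4,suppress=True)
pose()
b=shot('side','d5.png')
h=cv2.cvtColor(b['color'],cv2.COLOR_RGB2HSV)
m=((h[...,0]>100)&(h[...,0]<130)&(h[...,1]>120)).astype('uint8')
m=cv2.morphologyEx(m,cv2.MORPH_CLOSE,np.ones((5,5)))
n,l,s,ce=cv2.connectedComponentsWithStats(m)
for i in range(1,n):
    if s[i,4]>20 and ce[i][1]>200: print(s[i],ce[i],plane(b,*ce[i],.03))
E
```

```text
t 8.5 tcp [0.3959 0.3367 0.0065] F [-0.9  0.1 -0.4] gap 0.0854 0.0
ty [ 0.996 -0.087 -0.001] tz [-0.044 -0.498 -0.866] yhead -4.97 j [ 0.75  0.72 -0.    1.25 -0.34  2.47]
[312 275  28  15 263] [325.6236 281.673 ] [0.3971 0.3603 0.03  ]
```

carry_out([
  {"travel":[0,0,0],"delta_rot":[0,0,0],"fingers":1},
  {"travel":[0,0,0],"delta_rot":[0,0,0],"fingers":1},
  {"travel":[0,0,0],"delta_rot":[0,0,0],"fingers":1},
  {"travel":[0,0,0],"delta_rot":[0,0,0],"fingers":1},
  {"travel":[0,0,0.2],"delta_rot":[0,0,0],"fingers":1},
])

```text
clock: 9.18
tcp_pos: [0.3956, 0.3353, 0.0121]
orientation: [0.175, 0.712, 0.652, -0.191]
wrist_force: [-0.8, 0.3, -5.8]
finger_gap: 0.0547
grip_force: 64.4
```

carry_out([
  {"travel":[0,-0.032,0],"delta_rot":[0.87,-0.076,0],"fingers":1},
  {"travel":[0,-0.032,0],"delta_rot":[0.87,-0.076,0],"fingers":1},
  {"travel":[0,-0.032,0],"delta_rot":[0.87,-0.076,0],"fingers":1},
  {"travel":[0,-0.032,0],"delta_rot":[0.87,-0.076,0],"fingers":1},
  {"travel":[0,-0.032,0],"delta_rot":[0.87,-0.076,0],"fingers":1},
])

```text
clock: 9.8
tcp_pos: [0.3952, 0.3307, 0.0122]
orientation: [0.029, 0.737, 0.675, -0.032]
wrist_force: [0.4, 0.4, -6.1]
finger_gap: 0.0555
grip_force: 64.7
```

carry_out([
  {"travel":[0,-0.032,0],"delta_rot":[0.87,-0.076,0],"fingers":1},
  {"travel":[0,-0.032,0],"delta_rot":[0.87,-0.076,0],"fingers":1},
  {"travel":[0,-0.032,0],"delta_rot":[0.87,-0.076,0],"fingers":1},
  {"travel":[0,-0.032,0],"delta_rot":[0.87,-0.076,0],"fingers":1},
  {"travel":[0,-0.032,0],"delta_rot":[0.87,-0.076,0],"fingers":1},
])

```text
clock: 10.42
tcp_pos: [0.3947, 0.3263, 0.012]
orientation: [-0.118, 0.727, 0.665, 0.128]
wrist_force: [-0.3, 0.1, -6.7]
finger_gap: 0.0551
grip_force: 64.7
```

carry_out([
  {"travel":[0,-0.032,0],"delta_rot":[0.87,-0.076,0],"fingers":1},
  {"travel":[0,-0.032,0],"delta_rot":[0.87,-0.076,0],"fingers":1},
  {"travel":[0,0,0],"delta_rot":[0,0,0],"fingers":1},
  {"travel":[0,0,0],"delta_rot":[0,0,0],"fingers":1},
])

```text
clock: 10.92
tcp_pos: [0.3957, 0.3255, 0.0124]
orientation: [-0.174, 0.713, 0.652, 0.19]
wrist_force: [-0.1, 0.1, -6.0]
finger_gap: 0.0553
grip_force: 64.7
```

```bash
python3 -c "
from h import *
pose()"
```

```text
t 10.925 tcp [0.3957 0.3255 0.0124] F [-0.1  0.1 -6. ] gap 0.0553 64.68900516940619
ty [ 0.996 -0.088 -0.001] tz [ 0.043  0.496 -0.867] yhead -5.07 j [ 0.24  0.26 -0.78  0.35  0.49  1.95]
```

carry_out([
  {"travel":[0,0,-0.2],"delta_rot":[0,0,0],"fingers":1},
  {"travel":[0,0,0],"delta_rot":[0,0,0],"fingers":1},
])

```text
clock: 11.18
tcp_pos: [0.3967, 0.3266, 0.0084]
orientation: [-0.175, 0.712, 0.653, 0.191]
wrist_force: [0.0, -1.6, -1.0]
finger_gap: 0.0551
grip_force: 65.2
```

carry_out([
  {"travel":[0,0,0],"delta_rot":[0,0,0],"fingers":0.1},
  {"travel":[0,0,0],"delta_rot":[0,0,0],"fingers":-1},
  {"travel":[0,0,0],"delta_rot":[0,0,0],"fingers":-1},
  {"travel":[0,-0.044,0],"delta_rot":[-0.87,0.076,0],"fingers":-1},
  {"travel":[0,-0.044,0],"delta_rot":[-0.87,0.076,0],"fingers":-1},
])

```text
clock: 11.8
tcp_pos: [0.3961, 0.3235, 0.008]
orientation: [-0.116, 0.727, 0.665, 0.127]
wrist_force: [0.4, 0.2, -0.9]
finger_gap: 0.0857
grip_force: 0.0
```

carry_out([
  {"travel":[0,-0.044,0],"delta_rot":[-0.87,0.076,0],"fingers":-1},
  {"travel":[0,-0.044,0],"delta_rot":[-0.87,0.076,0],"fingers":-1},
  {"travel":[0,-0.044,0],"delta_rot":[-0.87,0.076,0],"fingers":-1},
  {"travel":[0,-0.044,0],"delta_rot":[-0.87,0.076,0],"fingers":-1},
  {"travel":[0,-0.044,0],"delta_rot":[-0.87,0.076,0],"fingers":-1},
])

```text
clock: 12.42
tcp_pos: [0.3962, 0.3187, 0.0082]
orientation: [0.03, 0.737, 0.675, -0.033]
wrist_force: [0.1, 0.5, -0.7]
finger_gap: 0.0852
grip_force: 0.0
```

carry_out([
  {"travel":[0,-0.044,0],"delta_rot":[-0.87,0.076,0],"fingers":-1},
  {"travel":[0,-0.044,0],"delta_rot":[-0.87,0.076,0],"fingers":-1},
  {"travel":[0,-0.044,0],"delta_rot":[-0.87,0.076,0],"fingers":-1},
  {"travel":[0,-0.044,0],"delta_rot":[-0.87,0.076,0],"fingers":-1},
  {"travel":[0,-0.044,0],"delta_rot":[-0.87,0.076,0],"fingers":-1},
])

```text
clock: 13.05
tcp_pos: [0.3962, 0.3133, 0.0079]
orientation: [0.176, 0.712, 0.652, -0.191]
wrist_force: [-0.2, -0.1, -0.5]
finger_gap: 0.0856
grip_force: 0.0
```

carry_out([
  {"travel":[0,-0.044,0],"delta_rot":[-0.87,0.076,0],"fingers":-1},
  {"travel":[0,-0.044,0],"delta_rot":[-0.87,0.076,0],"fingers":-1},
  {"travel":[0,0,0],"delta_rot":[0,0,0],"fingers":-1},
])

```text
clock: 13.42
tcp_pos: [0.3954, 0.3112, 0.0058]
orientation: [0.231, 0.692, 0.635, -0.253]
wrist_force: [0.6, -0.3, -0.4]
finger_gap: 0.0849
grip_force: 0.0
```

```bash
cat >> h.py <<'E'
def blue(c):
    h=cv2.cvtColor(c['color'],cv2.COLOR_RGB2HSV)
    m=((h[...,0]>100)&(h[...,0]<130)&(h[...,1]>120)).astype('uint8')
    m=cv2.morphologyEx(m,cv2.MORPH_CLOSE,np.ones((5,5)))
    n,l,s,ce=cv2.connectedComponentsWithStats(m)
    for i in range(1,n):
        if s[i,4]>40: print('blue',s[i],ce[i].round(1),plane(c,*ce[i],.04).round(4))
    return l
E
python3 - <<'E'
from h import *
pose()
b=shot('side','d6.png');blue(b)
a=shot('scene','s6.png');blue(a)
w=shot('wrist','w6.png');blue(w)
E
```

```text
t 13.425 tcp [0.3954 0.3112 0.0058] F [ 0.6 -0.3 -0.4] gap 0.0849 0.0
ty [ 0.996 -0.087 -0.002] tz [-0.057 -0.641 -0.765] yhead -4.97 j [ 0.76  0.82  0.09  1.4  -0.44  2.55]
blue [378 110  19  11 180] [386.9 115.2] [ 0.2854 -0.8017  0.04  ]
blue [186  25  12  11  65] [192.   29.8] [1.3134 1.7708 0.04  ]
blue [ 84  77  45  31 353] [109.9  93.2] [0.6268 1.2404 0.04  ]
blue [175  77  11  15 108] [179.   84.2] [0.8482 1.1539 0.04  ]
blue [ 84 102  19  14  79] [ 93.3 108.4] [0.5275 1.1511 0.04  ]
blue [ 58 111  16  17 120] [ 66.4 117. ] [0.4372 1.1428 0.04  ]
blue [198 243  28  17 186] [211.7 250.6] [0.3951 0.3211 0.04  ]
blue [255 326  86   7 381] [307.7 328.5] [0.4095 0.3218 0.04  ]
```

carry_out([
  {"travel":[0,0,0],"delta_rot":[0,0,0],"fingers":1},
  {"travel":[0,0,0],"delta_rot":[0,0,0],"fingers":1},
  {"travel":[0,0,0],"delta_rot":[0,0,0],"fingers":1},
  {"travel":[0,0,0],"delta_rot":[0,0,0],"fingers":1},
  {"travel":[0,0,0.9],"delta_rot":[0,0,0],"fingers":1},
])

```text
clock: 14.2
tcp_pos: [0.395, 0.3101, 0.0285]
orientation: [0.231, 0.693, 0.634, -0.253]
wrist_force: [0.2, 0.2, -5.3]
finger_gap: 0.0555
grip_force: 64.9
```

carry_out([
  {"travel":[0,0,0.7],"delta_rot":[0,0,0],"fingers":1},
  {"travel":[0,0,0],"delta_rot":[0,0,0],"fingers":1},
])

```text
clock: 14.45
tcp_pos: [0.3966, 0.3112, 0.0485]
orientation: [0.231, 0.694, 0.634, -0.251]
wrist_force: [0.2, 0.6, -6.2]
finger_gap: 0.0552
grip_force: 65.3
```

```bash
python3 - <<'E'
from h import *
pose()
a=cv2.imread('pics/s1.png')[150:250,280:360];b=cv2.imread('pics/d1.png')[145:245,225:305]
cv2.imwrite('pics/z3.png',np.hstack([cv2.resize(x,(400,500),interpolation=2) for x in(a,b)]))
E
```

```text
t 14.45 tcp [0.3966 0.3112 0.0485] F [ 0.2  0.6 -6.2] gap 0.0552 65.31307570291165
ty [ 0.996 -0.088  0.002] tz [-0.055 -0.639 -0.767] yhead -5.05 j [ 0.76  0.77  0.12  1.47 -0.44  2.55]
```

View pics/z3.png

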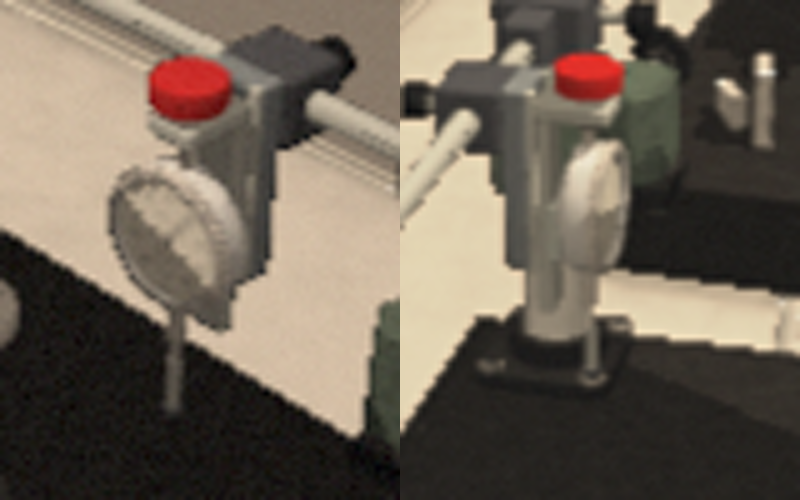

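In the left crop the plunger tip is at (172,412), which is scene pixel (314.4,232.4). In the right crop it is at (592,380), side pixel (263.4,221). The centre of the button's top is at scene (318,165) and side (263,158).

carry_out([
  {"travel":[0.18,-0.235,0],"delta_rot":[0,0,0.975],"fingers":1},
  {"travel":[0.18,-0.235,0],"delta_rot":[0,0,0.975],"fingers":1},
  {"travel":[0.18,-0.235,0],"delta_rot":[0,0,0.975],"fingers":1},
  {"travel":[0.18,-0.235,0],"delta_rot":[0,0,0.975],"fingers":1},
  {"travel":[0.18,-0.235,0],"delta_rot":[0,0,0.975],"fingers":1},
])

```text
clock: 15.08
tcp_pos: [0.4178, 0.2808, 0.0466]
orientation: [0.285, 0.518, 0.784, -0.189]
wrist_force: [-0.9, -0.5, -7.4]
finger_gap: 0.0553
grip_force: 65.2
```

carry_out([
  {"travel":[0.18,-0.235,0],"delta_rot":[0,0,0.975],"fingers":1},
  {"travel":[0.18,-0.235,0],"delta_rot":[0,0,0.975],"fingers":1},
  {"travel":[0.18,-0.235,0],"delta_rot":[0,0,0.975],"fingers":1},
  {"travel":[0.18,-0.235,0],"delta_rot":[0,0,0.975],"fingers":1},
  {"travel":[0.18,-0.235,0],"delta_rot":[0,0,0.975],"fingers":1},
])

```text
clock: 15.7
tcp_pos: [0.4395, 0.2509, 0.0465]
orientation: [0.321, 0.313, 0.886, -0.115]
wrist_force: [0.1, 0.7, -6.3]
finger_gap: 0.0554
grip_force: 65.2
```

carry_out([
  {"travel":[0.18,-0.235,0],"delta_rot":[0,0,0.975],"fingers":1},
  {"travel":[0.18,-0.235,0],"delta_rot":[0,0,0.975],"fingers":1},
  {"travel":[0.18,-0.235,0],"delta_rot":[0,0,0.975],"fingers":1},
  {"travel":[0.18,-0.235,0],"delta_rot":[0,0,0.975],"fingers":1},
  {"travel":[0.18,-0.235,0],"delta_rot":[0,0,0.975],"fingers":1},
])

```text
clock: 16.32
tcp_pos: [0.461, 0.2211, 0.046]
orientation: [0.339, 0.09, 0.936, -0.034]
wrist_force: [0.6, -0.1, -5.6]
finger_gap: 0.0551
grip_force: 65.2
```

carry_out([
  {"travel":[0.18,-0.235,0],"delta_rot":[0,0,0.975],"fingers":1},
  {"travel":[0.18,-0.235,0],"delta_rot":[0,0,0.975],"fingers":1},
  {"travel":[0,0,0],"delta_rot":[0,0,0],"fingers":1},
])

```text
clock: 16.7
tcp_pos: [0.4822, 0.2195, 0.0554]
orientation: [0.333, 0.004, 0.943, -0.006]
wrist_force: [-2.8, -1.9, -8.5]
finger_gap: 0.0553
grip_force: 66.1
```

```bash
python3 - <<'E'
from h import *
pose()
a=shot('scene','s7.png');b=shot('side','d7.png')
print(tri(a,(314.4,232.4),b,(263.4,221)),tri(a,(318,165),b,(263,158)))
blue(b);blue(a)
E
```

```text
t 16.7 tcp [0.4822 0.2195 0.0554] F [-2.8 -1.9 -8.5] gap 0.0553 66.08421830325717
ty [ 0.011  1.    -0.009] tz [ 0.628 -0.014 -0.778] yhead 89.35 j [ 0.43  0.1  -1.03 -0.19 -0.28  0.35]
(array([0.56094164, 0.21106404, 0.05891444]), np.float64(0.004404475824932906)) (array([0.55972476, 0.209507  , 0.21024521]), np.float64(0.0025580314326221036))
blue [295 211  12  14 100] [300.1 216.5] [0.4871 0.141  0.04  ]
blue [179  30   8  12  45] [183.2  34.3] [1.2353 1.7291 0.04  ]
blue [187  39  10  17  51] [191.   46.4] [1.1472 1.5284 0.04  ]
blue [157  54  27  39 531] [171.5  73.8] [0.8883 1.2695 0.04  ]
blue [270 230  22  18  92] [280.7 238.5] [0.5185 0.2595 0.04  ]
```

carry_out([
  {"travel":[0.4,-0.12,-0.3],"delta_rot":[0,0,0.1],"fingers":1},
  {"travel":[0.3,-0.12,-0.5],"delta_rot":[0,0,0],"fingers":1},
  {"travel":[0.2,-0.12,-0.6],"delta_rot":[0,0,0],"fingers":1},
  {"travel":[0,0,0],"delta_rot":[0,0,0],"fingers":1},
])

```text
clock: 17.3
tcp_pos: [0.5081, 0.2144, 0.0211]
orientation: [0.331, -0.002, 0.944, -0.005]
wrist_force: [0.9, -0.3, -5.7]
finger_gap: 0.0552
grip_force: 66.0
```

```bash
python3 - <<'E'
from h import *
pose()
E
```

```text
t 17.3 tcp [0.5081 0.2144 0.0211] F [ 0.9 -0.3 -5.7] gap 0.0552 66.01101340770079
ty [ 0.     1.    -0.011] tz [ 0.624 -0.009 -0.781] yhead 89.99 j [ 0.39  0.22 -1.03 -0.31 -0.25  0.3 ]
```

carry_out([
  {"travel":[0.5,-0.03,-0.1],"delta_rot":[0.1,0,0],"fingers":1},
  {"travel":[0.5,-0.03,-0.04],"delta_rot":[0,0,0],"fingers":1},
  {"travel":[0.5,-0.03,0],"delta_rot":[0,0,0],"fingers":1},
  {"travel":[0.5,-0.03,0],"delta_rot":[0,-0.1,0],"fingers":1},
  {"travel":[0.48,-0.03,0],"delta_rot":[0,-0.1,0],"fingers":1},
])

```text
clock: 17.92
tcp_pos: [0.5717, 0.2109, 0.0199]
orientation: [0.342, 0.0, 0.94, -0.0]
wrist_force: [0.4, 0.4, -6.0]
finger_gap: 0.0551
grip_force: 66.1
```

carry_out([
  {"travel":[0,0,0],"delta_rot":[0,0,0],"fingers":1},
  {"travel":[0,0,0],"delta_rot":[0,0,0],"fingers":1},
])

```text
clock: 18.18
tcp_pos: [0.5699, 0.2108, 0.0191]
orientation: [0.341, -0.0, 0.94, -0.0]
wrist_force: [0.4, -0.5, -6.5]
finger_gap: 0.0551
grip_force: 65.9
```

```bash
python3 - <<'E'
from h import *
pose()
E
```

```text
t 18.175 tcp [0.5699 0.2108 0.0191] F [ 0.4 -0.5 -6.5] gap 0.0551 65.88696839186902
ty [-0.     1.    -0.001] tz [ 0.641 -0.    -0.768] yhead 90.01 j [ 0.32  0.3  -0.94 -0.34 -0.21  0.25]
```

carry_out([
  {"travel":[0.03,0,-0.3],"delta_rot":[0,0,0],"fingers":1},
  {"travel":[0,0,-0.12],"delta_rot":[0,0,0],"fingers":1},
  {"travel":[0,0,0],"delta_rot":[0,0,0],"fingers":1},
])

```text
clock: 18.55
tcp_pos: [0.5712, 0.2111, 0.0089]
orientation: [0.342, -0.0, 0.94, -0.0]
wrist_force: [0.4, 0.7, -5.9]
finger_gap: 0.055
grip_force: 66.1
```

```bash
python3 - <<'E'
from h import *
pose()
a=shot('scene','s8.png');b=shot('side','d8.png')
blue(b);print();blue(a)
cv2.imwrite('pics/z4.png',np.hstack([cv2.resize(x,(400,500),interpolation=2) for x in(a['color'][150:250,280:360],b['color'][145:245,225:305])])[:,:,::-1])
E
```

```text
t 18.55 tcp [0.5712 0.2111 0.0089] F [ 0.4  0.7 -5.9] gap 0.055 66.14518479575426
ty [-0.  1. -0.] tz [ 0.642  0.    -0.767] yhead 90.02 j [ 0.32  0.33 -0.95 -0.37 -0.21  0.25]
blue [256 222  13  14  93] [261.8 227.5] [0.5631 0.2118 0.04  ]

blue [ 84  77  29  23 133] [96.3 87.2] [0.6174 1.328  0.04  ]
blue [ 85 105  18   8  65] [ 93.5 108.4] [0.528 1.151 0.04 ]
```

View pics/z4.png

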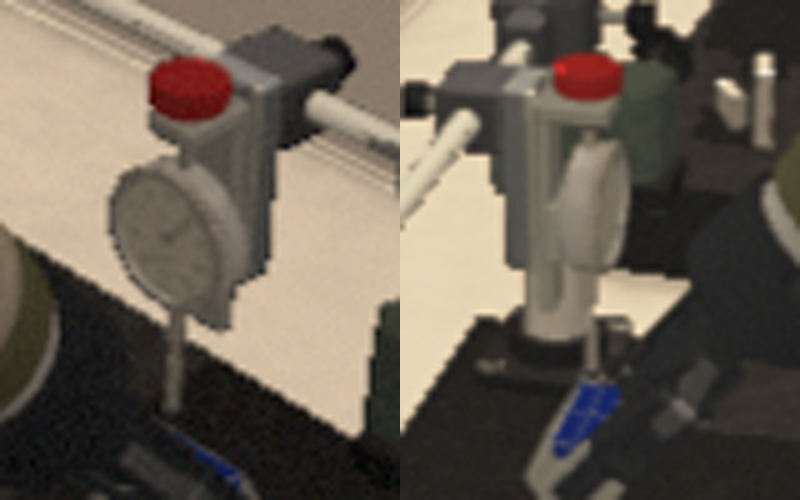

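The blank is held just above the plate under the plunger, blue side up. Both crops show it free of the gauge, with the tip at (172,410) and (595,372). Next I set it down and let go.

carry_out([
  {"travel":[0,0,-0.08],"delta_rot":[0,0,0],"fingers":1},
  {"travel":[0,0,0],"delta_rot":[0,0,0],"fingers":1},
])

```text
clock: 18.9
tcp_pos: [0.5726, 0.2113, 0.0089]
orientation: [0.343, 0.0, 0.939, 0.0]
wrist_force: [-4.2, -1.5, 4.1]
finger_gap: 0.0552
grip_force: 67.5
```

carry_out([
  {"travel":[0,0,0],"delta_rot":[0,0,0],"fingers":0.1},
  {"travel":[0,0,0],"delta_rot":[0,0,0],"fingers":-1},
  {"travel":[0,0,0],"delta_rot":[0,0,0],"fingers":-1},
  {"travel":[-0.5,0,0.6],"delta_rot":[0,0,0],"fingers":-1},
  {"travel":[-0.5,0,0.6],"delta_rot":[0,0,0],"fingers":-1},
])

```text
clock: 19.52
tcp_pos: [0.5466, 0.2111, 0.0376]
orientation: [0.342, 0.0, 0.94, -0.0]
wrist_force: [-0.2, 0.0, -1.2]
finger_gap: 0.0853
grip_force: 0.0
```

carry_out([
  {"travel":[-0.5,0,0.6],"delta_rot":[0,0,0],"fingers":-1},
  {"travel":[-0.5,0,0.6],"delta_rot":[0,0,0],"fingers":-1},
  {"travel":[-0.5,0,0.6],"delta_rot":[0,0,0],"fingers":-1},
  {"travel":[0,0,0],"delta_rot":[0,0,0],"fingers":-1},
])

```text
clock: 20.02
tcp_pos: [0.5095, 0.2116, 0.0838]
orientation: [0.343, -0.0, 0.939, 0.001]
wrist_force: [-0.2, 0.3, 0.1]
finger_gap: 0.0852
grip_force: 0.0
```

```bash
python3 - <<'E'
from h import *
pose()
a=shot('scene','s9.png');b=shot('side','d9.png');w=shot('wrist','w9.png')
blue(b);print();blue(a);print();blue(w)
print(proj(w,[.5605,.2108,.04]),proj(a,[.5605,.2108,.04]),proj(b,[.5605,.2108,.04]))
cv2.imwrite('pics/z5.png',np.hstack([cv2.resize(a['color'][180:260,280:360],(320,320),interpolation=2),cv2.resize(w['color'],(427,320))])[:,:,::-1])
E
```

```text
t 20.025 tcp [0.5095 0.2116 0.0838] F [-0.2  0.3  0.1] gap 0.0852 0.0
ty [-0.001  1.     0.001] tz [ 0.644  0.001 -0.765] yhead 90.04 j [ 0.38  0.06 -0.98 -0.14 -0.24  0.29]
blue [256 222  13  15 108] [261.2 228.5] [0.5632 0.2163 0.04  ]

blue [312 236  16  15 115] [319.3 243. ] [0.565  0.1984 0.04  ]

(np.float64(279.5488696288986), np.float64(239.24469331173185)) (np.float64(313.1453884186271), np.float64(240.98349419801022)) (np.float64(263.01628962174897), np.float64(227.43227784070623))
```

View pics/z5.png

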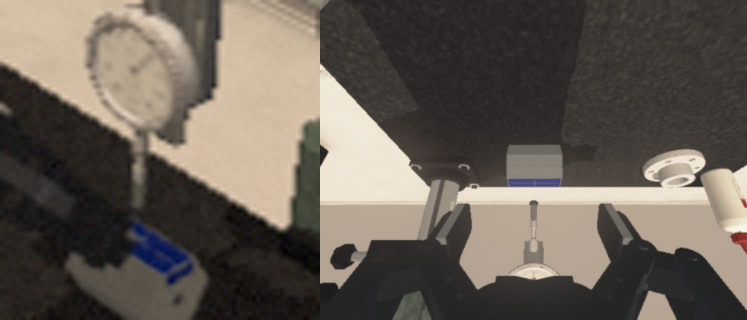

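The right-hand wrist view is upside down. It shows the blank under the plunger, both at column 534, so they line up in y. I'll move the hand clear, above and in front of the gauge, then check x.

carry_out([
  {"travel":[-0.3,0,0.9],"delta_rot":[0,0,0],"fingers":-1},
  {"travel":[-0.3,0,0.9],"delta_rot":[0,0.5,0],"fingers":0},
  {"travel":[-0.3,0,0.9],"delta_rot":[0,1,0],"fingers":1},
  {"travel":[-0.3,0,0.9],"delta_rot":[0,1,0],"fingers":1},
  {"travel":[-0.2,0,0.9],"delta_rot":[0,1,0],"fingers":1},
])

```text
clock: 20.8
tcp_pos: [0.4739, 0.211, 0.1951]
orientation: [0.171, 0.0, 0.985, 0.0]
wrist_force: [1.0, 0.4, -0.2]
finger_gap: 0.0123
grip_force: 0.0
```

carry_out([
  {"travel":[0,0,0.9],"delta_rot":[0,1,0],"fingers":1},
  {"travel":[0,0,0.9],"delta_rot":[0,1,0],"fingers":1},
  {"travel":[0,0,0.5],"delta_rot":[0,1,0],"fingers":1},
  {"travel":[0,0,0],"delta_rot":[0,0.49,0],"fingers":1},
  {"travel":[0,0,0],"delta_rot":[0,0,0],"fingers":1},
])

```text
clock: 21.42
tcp_pos: [0.4754, 0.2108, 0.2505]
orientation: [-0.002, 0.0, 1.0, -0.0]
wrist_force: [-1.1, -0.0, 0.1]
finger_gap: -0.0
grip_force: 0.0
```

```bash
python3 - <<'E'
from h import *
pose()
a=shot('scene','s10.png');b=shot('side','d10.png')
blue(b);print();blue(a)
print(proj(a,[.5605,.2108,.04]),proj(b,[.5605,.2108,.04]))
cv2.imwrite('pics/z6.png',np.hstack([cv2.resize(a['color'][195:265,285:355],(400,400),interpolation=2),cv2.resize(b['color'][190:250,235:295],(400,400),interpolation=2)])[:,:,::-1])
E
```

```text
t 21.425 tcp [0.4754 0.2108 0.2505] F [-1.1 -0.   0.1] gap -0.0 0.0
ty [ 0.001  1.    -0.001] tz [-0.004 -0.001 -1.   ] yhead 89.95 j [ 0.26  0.2  -0.05  1.32  0.    0.26]
blue [378 110  19  11 166] [386.8 115.5] [ 0.2861 -0.7967  0.04  ]
blue [256 222  13  15 108] [261.2 228.5] [0.5632 0.2163 0.04  ]

blue [161   0  11  18 101] [166.5   6.5] [1.5117 2.3396 0.04  ]
blue [181  20  11  18  69] [186.9  28.7] [1.3081 1.8085 0.04  ]
blue [  84   54  104   54 1809] [148.1  85.4] [0.7611 1.2188 0.04  ]
blue [ 85 104  19   9  75] [ 94.2 108.6] [0.5289 1.1476 0.04  ]
blue [ 61 112  16   8  47] [ 67.7 116.5] [0.4418 1.1442 0.04  ]
blue [302 233  26  18 187] [315.2 240.5] [0.5644 0.2091 0.04  ]
(np.float64(313.1453884186271), np.float64(240.98349419801022)) (np.float64(263.01628962174897), np.float64(227.43227784070623))
```

View pics/z6.png

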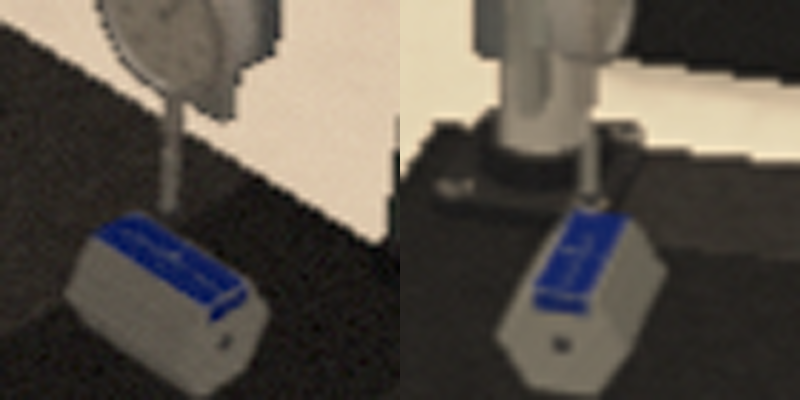

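The blank lies flat with its blue side up, and the plunger tip ends just behind the scribed cross at about (172,258) on the left and (585,252) on the right. I'll check the offset more carefully with the wrist camera and rectangle fits.

```bash
python3 - <<'E'
from h import *
np.set_printoptions(precision=4,suppress=True)
pose()
for n in('scene','side','wrist'):
    c=shot(n,n+'11.png')
    h=cv2.cvtColor(c['color'],cv2.COLOR_RGB2HSV)
    u,v=proj(c,[.5605,.2108,.04]);print(n,u,v)
    m=((h[...,0]>100)&(h[...,0]<130)&(h[...,1]>110)).astype('uint8')
    m=cv2.morphologyEx(m,cv2.MORPH_CLOSE,np.ones((3,3)))
    nn,l,s,ce=cv2.connectedComponentsWithStats(m)
    k=[i for i in range(1,nn) if s[i,4]>30 and np.hypot(ce[i][0]-u,ce[i][1]-v)<40]
    for i in k:
        p=np.argwhere(l==i)[:,::-1]; P=np.array([plane(c,x+.5,y+.5,.04)[:2] for x,y in p]).astype('f4')
        r=cv2.minAreaRect(P);print(s[i],ce[i],'rect',np.array(r[0]),np.array(r[1]),r[2],'x',np.percentile(P[:,0],[1,50,99]),'y',np.percentile(P[:,1],[1,50,99]))
E
```

```text
t 21.525 tcp [0.4741 0.2109 0.2509] F [ 0.7 -0.2 -1.1] gap -0.0002 0.0
ty [ 0.  1. -0.] tz [-0.003 -0.    -1.   ] yhead 89.99 j [ 0.26  0.2  -0.05  1.32  0.    0.26]
scene 313.1453884186271 240.98349419801022
[302 233  26  18 189] [315.1217 240.5079] rect [0.5644 0.2075] [0.0613 0.0208] 87.7297592163086 x [0.5547 0.5639 0.5742] y [0.1779 0.2079 0.2374]
side 263.01628962174897 227.43227784070623
[256 222  13  15 108] [261.2407 228.4907] rect [0.5623 0.2181] [0.0638 0.017 ] 89.91067504882812 x [0.5538 0.5615 0.5703] y [0.1868 0.2183 0.2495]
wrist 280.3245915728551 244.8583133465836
[262 240  39  13 488] [281.0246 245.7951] rect [0.563  0.2124] [0.0178 0.0513] 0.10544570535421371 x [0.5541 0.5629 0.5719] y [0.1869 0.2124 0.2379]
```

```bash
python3 - <<'E'
from h import *
c=shot('wrist','w12.png')
h=cv2.cvtColor(c['color'],cv2.COLOR_RGB2HSV)
m=(((h[...,0]<8)|(h[...,0]>172))&(h[...,1]>150)&(h[...,2]>80)).astype('uint8')
n,l,s,ce=cv2.connectedComponentsWithStats(m)
for i in range(1,n):
    if s[i,4]>40:
        x,y,w_,h_,_=s[i];print(s[i],ce[i],plane(c,x,y+h_/2,.21),plane(c,x+w_,y+h_/2,.21),plane(c,x+w_/2,y,.21),plane(c,x+w_/2,y+h_,.21))
E
```

```text
[463 296  17  16 172] [471.29651163 302.56976744] [0.52736105 0.34830495 0.21      ] [0.52733688 0.36107667 0.21      ] [0.52028864 0.35318687 0.21      ] [0.53455926 0.35622665 0.21      ]
[276 334  10  19 168] [280.54761905 343.24404762] [0.56479292 0.20770704 0.21      ] [0.56477812 0.21562946 0.21      ] [0.55548027 0.21164755 0.21      ] [0.57433897 0.21168949 0.21      ]
```

View pics/w12.png

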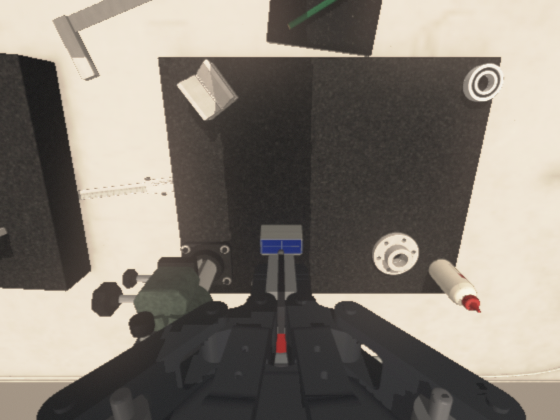

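The wrist view shows the blue flat at (281,246), in line with the gauge in y. Its near edge is at x = 0.554, which puts its middle about 3 mm too far in +x. I'll regrasp and shift it -3 mm.

carry_out([
  {"travel":[0,0,0],"delta_rot":[0,-0.5,0],"fingers":-1},
  {"travel":[0,0,-0.5],"delta_rot":[0,-1,0],"fingers":-1},
  {"travel":[0,0,-0.9],"delta_rot":[0,-1,0],"fingers":-1},
  {"travel":[0,0,-0.9],"delta_rot":[0,-1,0],"fingers":-1},
  {"travel":[0.2,0,-0.9],"delta_rot":[0,-1,0],"fingers":-1},
])

```text
clock: 22.35
tcp_pos: [0.4783, 0.2111, 0.1724]
orientation: [0.225, -0.0, 0.974, 0.0]
wrist_force: [0.4, -0.0, -0.4]
finger_gap: 0.0852
grip_force: 0.0
```

carry_out([
  {"travel":[0.3,0,-0.9],"delta_rot":[0,-1,0],"fingers":-1},
  {"travel":[0.3,0,-0.9],"delta_rot":[0,-1,0],"fingers":-1},
  {"travel":[0.3,0,-0.9],"delta_rot":[0,-0.5,0],"fingers":-1},
  {"travel":[0.3,0,-0.7],"delta_rot":[0,0,0],"fingers":-1},
  {"travel":[0,0,0],"delta_rot":[0,0,0],"fingers":-1},
])

```text
clock: 22.98
tcp_pos: [0.5076, 0.2107, 0.0858]
orientation: [0.341, -0.0, 0.94, -0.0]
wrist_force: [-0.8, 0.4, -0.2]
finger_gap: 0.0855
grip_force: 0.0
```

```bash
python3 - <<'E'
from h import *
pose()
E
```

```text
t 22.975 tcp [0.5076 0.2107 0.0858] F [-0.8  0.4 -0.2] gap 0.0855 0.0
ty [-0.     1.    -0.001] tz [ 0.641 -0.001 -0.768] yhead 90.01 j [ 0.38  0.05 -0.98 -0.12 -0.24  0.29]
```

carry_out([
  {"travel":[0.515,0,-0.61],"delta_rot":[0,0,0],"fingers":-1},
  {"travel":[0.515,0,-0.61],"delta_rot":[0,0,0],"fingers":-1},
  {"travel":[0.515,0,-0.61],"delta_rot":[0,0,0],"fingers":-1},
  {"travel":[0.515,0,-0.61],"delta_rot":[0,0,0],"fingers":-1},
  {"travel":[0.515,0,-0.61],"delta_rot":[0,0,0],"fingers":-1},
])

```text
clock: 23.6
tcp_pos: [0.5747, 0.2116, 0.0123]
orientation: [0.343, 0.0, 0.939, 0.0]
wrist_force: [-0.4, -0.2, 0.1]
finger_gap: 0.0851
grip_force: 0.0
```

carry_out([
  {"travel":[0,0,0],"delta_rot":[0,0,0],"fingers":1},
  {"travel":[0,0,0],"delta_rot":[0,0,0],"fingers":1},
  {"travel":[0,0,0],"delta_rot":[0,0,0],"fingers":1},
  {"travel":[0,0,0],"delta_rot":[0,0,0],"fingers":1},
])

```text
clock: 24.1
tcp_pos: [0.5733, 0.2114, 0.012]
orientation: [0.343, -0.0, 0.939, 0.0]
wrist_force: [-6.0, 0.2, 6.9]
finger_gap: 0.0554
grip_force: 65.8
```

```bash
python3 - <<'E'
from h import *
pose()
E
```

```text
t 24.1 tcp [0.5733 0.2114 0.012 ] F [-6.   0.2  6.9] gap 0.0554 65.78810380747629
ty [-0.001  1.     0.   ] tz [ 0.644  0.001 -0.765] yhead 90.04 j [ 0.32  0.32 -0.94 -0.37 -0.2   0.25]
```

carry_out([
  {"travel":[-0.06,0,0.16],"delta_rot":[0,0,0],"fingers":1},
  {"travel":[-0.07,0,0],"delta_rot":[0,0,0],"fingers":1},
  {"travel":[0,0,0],"delta_rot":[0,0,0],"fingers":1},
])

```text
clock: 24.48
tcp_pos: [0.5688, 0.2107, 0.0138]
orientation: [0.341, -0.0, 0.94, -0.0]
wrist_force: [-0.5, -0.4, -6.2]
finger_gap: 0.0549
grip_force: 64.5
```

```bash
python3 - <<'E'
from h import *
pose()
b=shot('side','d13.png');blue(b)
E
```

```text
t 24.475 tcp [0.5688 0.2107 0.0138] F [-0.5 -0.4 -6.2] gap 0.0549 64.47626491574567
ty [-0.     1.    -0.001] tz [ 0.641 -0.    -0.768] yhead 90.01 j [ 0.32  0.31 -0.95 -0.36 -0.21  0.25]
blue [257 221  13  14  76] [263.3 226.2] [0.5613 0.2054 0.04  ]
```

carry_out([
  {"travel":[0,0,-0.1],"delta_rot":[0,0,0],"fingers":1},
  {"travel":[0,0,0],"delta_rot":[0,0,0],"fingers":1},
])

```text
clock: 24.78
tcp_pos: [0.57, 0.211, 0.0121]
orientation: [0.342, -0.0, 0.94, -0.0]
wrist_force: [0.5, -0.0, -5.9]
finger_gap: 0.0553
grip_force: 64.6
```

carry_out([
  {"travel":[0,0,-0.05],"delta_rot":[0,0,0],"fingers":1},
  {"travel":[0,0,0],"delta_rot":[0,0,0],"fingers":1},
])

```text
clock: 25.02
tcp_pos: [0.5707, 0.2111, 0.012]
orientation: [0.343, 0.0, 0.939, -0.0]
wrist_force: [-3.7, -1.3, 1.5]
finger_gap: 0.0554
grip_force: 65.4
```

carry_out([
  {"travel":[0,0,0],"delta_rot":[0,0,0],"fingers":0.1},
  {"travel":[0,0,0],"delta_rot":[0,0,0],"fingers":-1},
  {"travel":[0,0,0],"delta_rot":[0,0,0],"fingers":-1},
  {"travel":[-0.5,0,0.6],"delta_rot":[0,0,0],"fingers":-1},
  {"travel":[-0.5,0,0.6],"delta_rot":[0,0,0],"fingers":-1},
])

```text
clock: 25.65
tcp_pos: [0.5452, 0.2111, 0.0416]
orientation: [0.342, 0.0, 0.94, 0.0]
wrist_force: [0.3, -0.1, -1.3]
finger_gap: 0.0856
grip_force: 0.0
```

carry_out([
  {"travel":[-0.5,0,0.6],"delta_rot":[0,0,0],"fingers":-1},
  {"travel":[-0.5,0,0.6],"delta_rot":[0,0,0],"fingers":-1},
  {"travel":[-0.5,0,0.6],"delta_rot":[0,0,0],"fingers":-1},
  {"travel":[-0.3,0,0.9],"delta_rot":[0,0,0],"fingers":-1},
  {"travel":[-0.3,0,0.9],"delta_rot":[0,0.5,0],"fingers":0},
])

```text
clock: 26.28
tcp_pos: [0.491, 0.2109, 0.1309]
orientation: [0.317, -0.0, 0.948, -0.0]
wrist_force: [-0.2, 0.2, 0.2]
finger_gap: 0.0696
grip_force: 0.0
```

carry_out([
  {"travel":[-0.3,0,0.9],"delta_rot":[0,1,0],"fingers":1},
  {"travel":[-0.3,0,0.9],"delta_rot":[0,1,0],"fingers":1},
  {"travel":[-0.2,0,0.9],"delta_rot":[0,1,0],"fingers":1},
  {"travel":[-0.3,0,0.9],"delta_rot":[0,1,0],"fingers":1},
  {"travel":[-0.3,0,0.9],"delta_rot":[0,1,0],"fingers":1},
])

```text
clock: 26.9
tcp_pos: [0.4579, 0.2112, 0.2453]
orientation: [0.074, -0.0, 0.997, 0.0]
wrist_force: [-0.5, 0.9, 0.4]
finger_gap: 0.0001
grip_force: 0.0
```

carry_out([
  {"travel":[-0.3,0,0.5],"delta_rot":[0,1,0],"fingers":1},
  {"travel":[0,0,0],"delta_rot":[0,0.5,0],"fingers":1},
  {"travel":[0,0,0],"delta_rot":[0,0,0],"fingers":1},
])

```text
clock: 27.28
tcp_pos: [0.4514, 0.2111, 0.2559]
orientation: [-0.001, 0.0, 1.0, 0.0]
wrist_force: [-0.5, -0.1, -0.8]
finger_gap: 0.0004
grip_force: 0.0
```

```bash
cat > m.py <<'E'
from h import *
np.set_printoptions(precision=4,suppress=True)
pose()
for n in('scene','side','wrist'):
    c=shot(n,n+'14.png')
    h=cv2.cvtColor(c['color'],cv2.COLOR_RGB2HSV)
    u,v=proj(c,[.5605,.2108,.04])
    m=((h[...,0]>100)&(h[...,0]<130)&(h[...,1]>80)).astype('uint8')
    m=cv2.morphologyEx(m,cv2.MORPH_CLOSE,np.ones((3,3)))
    nn,l,s,ce=cv2.connectedComponentsWithStats(m)
    for i in range(1,nn):
      if s[i,4]>30 and np.hypot(ce[i][0]-u,ce[i][1]-v)<40:
        p=np.argwhere(l==i)[:,::-1]; P=np.array([plane(c,x+.5,y+.5,.04)[:2] for x,y in p]).astype('f4')
        r=cv2.minAreaRect(P);print(n,s[i],ce[i],'rect',np.array(r[0]),np.array(r[1]),r[2],'x',np.percentile(P[:,0],[1,50,99]),'y',np.percentile(P[:,1],[1,50,99]))
E
python3 m.py
```

```text
t 27.275 tcp [0.4514 0.2111 0.2559] F [-0.5 -0.1 -0.8] gap 0.0004 0.0
ty [0.001 1.    0.   ] tz [-0.001  0.    -1.   ] yhead 89.97 j [ 0.28  0.16 -0.09  1.32  0.    0.28]
scene [300 233  27  19 198] [314.2475 241.1364] rect [0.5616 0.2075] [0.0614 0.0219] 87.25373840332031 x [0.5515 0.5614 0.5717] y [0.1777 0.2072 0.2377]
side [257 222  13  15 126] [262.5159 228.7857] rect [0.5589 0.2184] [0.0654 0.019 ] 89.68169403076172 x [0.5493 0.5582 0.5682] y [0.1864 0.2185 0.2504]
wrist [262 252  39  12 203] [280.7143 255.9704] rect [0.5594 0.2124] [0.017  0.0524] 0.0902729406952858 x [0.5509 0.5555 0.5679] y [0.1863 0.2125 0.2375]
```

carry_out([
  {"travel":[0.87,0,0],"delta_rot":[0,0,0],"fingers":1},
  {"travel":[0.87,0,0],"delta_rot":[0,0,0],"fingers":1},
  {"travel":[0.87,0,0],"delta_rot":[0,0,0],"fingers":1},
  {"travel":[0.87,0,0],"delta_rot":[0,0,0],"fingers":1},
  {"travel":[0.87,0,0],"delta_rot":[0,0,0],"fingers":1},
])

```text
clock: 28.05
tcp_pos: [0.5589, 0.2112, 0.2564]
orientation: [-0.0, -0.0, 1.0, 0.0]
wrist_force: [-0.6, 0.1, 0.5]
finger_gap: -0.0001
grip_force: 0.0
```

carry_out([
  {"travel":[0,0,-0.5],"delta_rot":[0,0,0],"fingers":1},
  {"travel":[0,0,-0.5],"delta_rot":[0,0,0],"fingers":1},
  {"travel":[0,0,0],"delta_rot":[0,0,0],"fingers":1},
])

```text
clock: 28.42
tcp_pos: [0.5568, 0.211, 0.2296]
orientation: [-0.003, -0.0, 1.0, -0.0]
wrist_force: [-0.3, -0.1, 0.0]
finger_gap: -0.0003
grip_force: 0.0
```

```bash
cat > avg.py <<'E'
from h import *
P=[];F=[]
for i in range(8):
    s=env.get_state();P.append(s['tcp_pos']);F.append(s['wrist_force']);env.read_camera('side')
print('t',s['clock'],np.mean(P,0).round(4),np.std(P,0).round(4),'F',np.mean(F,0).round(2))
E
python3 avg.py
```

```text
t 28.775 [0.5582 0.2111 0.2312] [0.0007 0.0001 0.0008] F [ 0.07 -0.09  0.12]
```

carry_out([
  {"travel":[0.07,0,-0.4],"delta_rot":[0,0,0],"fingers":1},
  {"travel":[0,0,-0.3],"delta_rot":[0,0,0],"fingers":1},
  {"travel":[0,0,-0.2],"delta_rot":[0,0,0],"fingers":1},
  {"travel":[0,0,0],"delta_rot":[0,0,0],"fingers":1},
])

```text
clock: 29.32
tcp_pos: [0.5603, 0.211, 0.2082]
orientation: [-0.001, -0.0, 1.0, -0.0]
wrist_force: [0.6, -0.1, 0.3]
finger_gap: -0.0001
grip_force: 0.0
```

```bash
python3 avg.py
```

```text
t 29.675 [0.5604 0.211  0.2084] [0.0001 0.     0.0001] F [0.13 0.05 0.04]
```

carry_out([
  {"travel":[0,0,-0.1],"delta_rot":[0,0,0],"fingers":1},
  {"travel":[0,0,0],"delta_rot":[0,0,0],"fingers":1},
])

```text
clock: 29.98
tcp_pos: [0.5607, 0.2111, 0.2067]
orientation: [-0.0, -0.0, 1.0, 0.0]
wrist_force: [-0.2, -0.0, 3.4]
finger_gap: -0.0001
grip_force: 1.8
```

carry_out([
  {"travel":[0,0,-0.2],"delta_rot":[0,0,0],"fingers":1},
  {"travel":[0,0,0],"delta_rot":[0,0,0],"fingers":1},
])

```text
clock: 30.22
tcp_pos: [0.5607, 0.2111, 0.2017]
orientation: [-0.0, -0.0, 1.0, 0.0]
wrist_force: [-1.6, 0.5, 3.3]
finger_gap: 0.0003
grip_force: 1.9
```

```bash
python3 avg.py
```

```text
t 30.575 [0.5607 0.2111 0.2016] [0. 0. 0.] F [-1.31 -0.01  4.56]
```

```bash
cat > st.py <<'E'
import sys
from h import *
P=[];F=[];G=[]
for i in range(5):
    s=env.get_state();P.append(s['tcp_pos']);F.append(s['wrist_force']);G.append(s['grip_force']);c=env.read_camera('scene')
    np.save('pics/%s_%d.npy'%(sys.argv[1],i),c['color'])
h=cv2.cvtColor(c['color'],cv2.COLOR_RGB2HSV)
m=(((h[...,0]<8)|(h[...,0]>172))&(h[...,1]>150)&(h[...,2]>60));m[:,:280]=0;m[:,360:]=0;m[:140]=0;m[220:]=0
q=np.argwhere(m)
print('t',s['clock'],np.mean(P,0).round(4),'F',np.mean(F,0).round(2),np.mean(G).round(2),'red',q.mean(0).round(2),len(q))
E
python3 st.py a
```

```text
t 30.825 [0.5607 0.2111 0.2016] F [-1.09 -0.53  5.52] 2.68 red [173.68 317.35] 117
```

carry_out([
  {"travel":[0,0,-0.2],"delta_rot":[0,0,0],"fingers":1},
  {"travel":[0,0,-0.1],"delta_rot":[0,0,0],"fingers":1},
  {"travel":[0,0,0],"delta_rot":[0,0,0],"fingers":1},
])

```text
clock: 31.25
tcp_pos: [0.5607, 0.2111, 0.1939]
orientation: [-0.001, -0.0, 1.0, 0.0]
wrist_force: [-0.9, 0.1, 4.5]
finger_gap: -0.0002
grip_force: 2.2
```

```bash
python3 st.py b
```

```text
t 31.45 [0.5607 0.2111 0.1939] F [-0.49 -0.11  4.54] 2.32 red [177.42 317.31] 116
```

carry_out([
  {"travel":[0,0,-0.1],"delta_rot":[0,0,0],"fingers":1},
  {"travel":[0,0,0],"delta_rot":[0,0,0],"fingers":1},
])

```text
clock: 31.75
tcp_pos: [0.5607, 0.2111, 0.1913]
orientation: [-0.001, -0.0, 1.0, 0.0]
wrist_force: [-0.0, -0.8, 5.5]
finger_gap: -0.0001
grip_force: 2.4
```

```bash
python3 st.py c
```

```text
t 31.95 [0.5607 0.2111 0.1913] F [-0.49  0.08  5.1 ] 2.48 red [178.8  317.05] 114
```

carry_out([
  {"travel":[0,0,-0.1],"delta_rot":[0,0,0],"fingers":1},
  {"travel":[0,0,0],"delta_rot":[0,0,0],"fingers":1},
])

```text
clock: 32.25
tcp_pos: [0.5607, 0.2111, 0.1889]
orientation: [-0.001, -0.0, 1.0, 0.0]
wrist_force: [-0.0, -0.8, 5.2]
finger_gap: 0.0002
grip_force: 2.7
```

```bash
python3 st.py d
```

```text
t 32.45 [0.5607 0.2111 0.1889] F [-0.33 -0.16  5.39] 2.68 red [179.91 317.03] 115
```

```bash
cat > prof.py <<'E'
import sys
from h import *
for k in sys.argv[1]:
    A=np.mean([np.load('pics/%s_%d.npy'%(k,i)) for i in range(5)],0)
    R=A[222:250,308:321]
    print(k,'B-R (min over rod cols)'); print('col314 R ',A[224:250,313:315,0].mean(1).round().astype(int)); print('B-R      ',(A[224:250,313:315,2]-A[224:250,313:315,0]).mean(1).round().astype(int))
E
python3 prof.py abcd
```

```text
a B-R (min over rod cols)
col314 R  [79 91 92 83 82 82 84 83 84 85 88 73 47 27 14 31 36 44 25 12 14 50 90 94
 94 93]
B-R       [-15 -18 -16 -13 -14 -14 -15 -15 -15 -15 -15 -11  -6  31  67  58  53  45
  62  75  72  36  -5 -15 -17 -16]
b B-R (min over rod cols)
col314 R  [91 84 82 86 90 94 86 84 84 84 88 92 89 86 78 50 45 47 27 14 15 50 90 94
 94 94]
B-R       [-18 -17 -16 -17 -18 -18 -15 -15 -15 -15 -15 -15 -11 -13 -13  -6  16  38
  61  72  70  36  -6 -15 -16 -16]
c B-R (min over rod cols)
col314 R  [92 92 84 85 87 90 96 88 84 83 86 92 89 83 85 78 52 34 18 16 13 50 90 94
 93 94]
B-R       [-19 -19 -16 -17 -17 -18 -18 -16 -14 -14 -15 -16 -12  -6 -12 -11  -7  26
  64  72  72  36  -5 -16 -17 -16]
d B-R (min over rod cols)
col314 R  [92 91 93 86 86 87 96 93 85 84 86 92 88 83 83 86 62 40 20 15 13 50 90 94
 93 94]
B-R       [-19 -18 -19 -17 -17 -17 -18 -16 -15 -14 -15 -16 -12  -6  -8 -13  -9   1
  58  72  73  36  -5 -16 -16 -16]
```

carry_out([
  {"travel":[0,0,-0.06],"delta_rot":[0,0,0],"fingers":1},
  {"travel":[0,0,0],"delta_rot":[0,0,0],"fingers":1},
])

```text
clock: 32.75
tcp_pos: [0.5608, 0.2111, 0.1876]
orientation: [-0.001, -0.0, 1.0, 0.0]
wrist_force: [-0.4, -0.4, 5.7]
finger_gap: -0.0001
grip_force: 3.1
```

```bash
python3 st.py e; python3 prof.py e
```

```text
t 32.95 [0.5607 0.2111 0.1876] F [-0.62 -0.09  5.98] 3.12 red [180.5  316.97] 119
e B-R (min over rod cols)
col314 R  [91 91 95 90 84 86 94 93 86 84 86 91 89 83 84 86 63 41 22 14 14 50 90 93
 92 94]
B-R       [-19 -18 -20 -19 -17 -16 -19 -16 -15 -15 -15 -16 -12  -6  -8 -13  -8   0
  57  73  72  37  -5 -16 -17 -16]
```

carry_out([
  {"travel":[0,0,-0.02],"delta_rot":[0,0,0],"fingers":1},
  {"travel":[0,0,0],"delta_rot":[0,0,0],"fingers":1},
])

```text
clock: 33.25
tcp_pos: [0.5607, 0.2111, 0.1872]
orientation: [-0.001, -0.0, 1.0, 0.0]
wrist_force: [-1.1, 0.6, 7.4]
finger_gap: -0.0001
grip_force: 3.5
```

```bash
python3 st.py f; python3 prof.py f
```

```text
t 33.45 [0.5608 0.2111 0.1872] F [-0.71  0.32  7.29] 3.45 red [180.68 316.97] 115
f B-R (min over rod cols)
col314 R  [90 92 94 95 87 87 95 92 85 83 86 92 89 83 83 86 63 41 20 16 13 51 90 94
 93 94]
B-R       [-18 -19 -19 -19 -18 -16 -18 -17 -14 -15 -15 -16 -12  -6  -9 -13  -8  -1
  58  71  72  36  -5 -15 -16 -17]
```

carry_out([
  {"travel":[0,0,0.2],"delta_rot":[0,0,0],"fingers":1},
  {"travel":[0,0,0.8],"delta_rot":[0,0,0],"fingers":1},
  {"travel":[-0.3,0,0.8],"delta_rot":[0,0,0],"fingers":1},
  {"travel":[-0.9,0,0.3],"delta_rot":[0,0,0],"fingers":1},
  {"travel":[-0.9,0,0],"delta_rot":[0,0,0],"fingers":1},
])

```text
clock: 34.12
tcp_pos: [0.5076, 0.211, 0.2392]
orientation: [-0.001, 0.0, 1.0, -0.0]
wrist_force: [-0.3, -0.2, -0.1]
finger_gap: -0.0004
grip_force: 0.0
```

carry_out([
  {"travel":[-0.9,0,0],"delta_rot":[0,0,0],"fingers":1},
  {"travel":[-0.9,0,0],"delta_rot":[0,0,0],"fingers":1},
  {"travel":[0,0,0],"delta_rot":[0,0,0],"fingers":1},
])

```text
clock: 34.5
tcp_pos: [0.4615, 0.211, 0.2389]
orientation: [-0.002, -0.0, 1.0, -0.0]
wrist_force: [0.6, 0.2, 0.3]
finger_gap: 0.0002
grip_force: 0.0
```

```bash
python3 st.py g; python3 prof.py g; python3 m.py
```

```text
t 34.7 [0.463  0.2111 0.239 ] F [ 0.12 -0.05  0.25] 0.0 red [179.25 316.91] 162
g B-R (min over rod cols)
col314 R  [92 93 95 95 87 87 92 94 88 86 88 93 90 84 84 87 63 43 22 14 13 51 90 94
 94 95]
B-R       [-19 -19 -19 -20 -18 -17 -18 -17 -15 -15 -16 -16 -12  -7  -8 -13  -9  -2
  57  74  73  36  -5 -15 -16 -16]
t 34.75 tcp [0.4638 0.211  0.2389] F [-0.4 -0.  -0.3] gap -0.0001 0.0
ty [ 0.  1. -0.] tz [-0.002 -0.    -1.   ] yhead 89.99 j [ 0.27  0.19 -0.1   1.28  0.    0.27]
scene [300 233  27  19 180] [314.2889 241.3444] rect [0.5616 0.2075] [0.0614 0.0219] 87.25373840332031 x [0.5516 0.5608 0.5715] y [0.1776 0.2046 0.2377]
side [257 222  13  15 108] [262.4352 229.5   ] rect [0.5589 0.2184] [0.0654 0.019 ] 89.68169403076172 x [0.5493 0.5571 0.5682] y [0.1863 0.2227 0.2505]
wrist [261 249  41  14 332] [281.0723 253.6295] rect [0.5606 0.2122] [0.019  0.0525] 0.07381933927536011 x [0.5511 0.5569 0.5702] y [0.1862 0.2123 0.2384]
```

```bash
python3 - <<'E'
from h import *
g=np.mean([np.load('pics/g_%d.npy'%i) for i in range(5)],0).astype('uint8')
for n,c in(('s1',cv2.imread('pics/s1.png')[:,:,::-1]),('s10',cv2.imread('pics/s10.png')[:,:,::-1]),('scene14',cv2.imread('pics/scene14.png')[:,:,::-1]),('g',g)):
    c=np.ascontiguousarray(c);h=cv2.cvtColor(c,cv2.COLOR_RGB2HSV)
    m=(((h[...,0]<8)|(h[...,0]>172))&(h[...,1]>150)&(h[...,2]>60));m[:,:280]=0;m[:,360:]=0;m[:140]=0;m[220:]=0
    q=np.argwhere(m);print(n,len(q),q.mean(0),q[:,0].min(),q[:,0].max())
    print(c[222:250,313:315,0].mean(1).astype(int))
    print(c[222:250,314:316,0].mean(1).astype(int))
E
```

```text
s1 171 [167.28070175 317.3625731 ] 161 173
[83 74 74 74 77 74 78 78 79 70 47 32 21 19 25 20 23 23 22 23 20 25 27 21
 23 21 28 26]
[92 85 85 79 82 81 80 80 79 70 48 28 18 22 20 21 20 22 22 27 19 24 26 20
 20 21 24 26]
s10 169 [167.34319527 317.52071006] 161 173
[88 79 78 80 83 79 82 83 84 76 51 41 47 39 20 12 26 48 30 20 19 17 71 95
 94 95 95 94]
[97 88 86 83 88 87 85 86 84 73 46 39 41 41 33 15 17 57 43 20 20 13 35 83
 97 95 95 94]
scene14 163 [179.24539877 316.96319018] 174 185
[90 90 92 91 95 94 88 87 91 92 83 86 88 92 91 87 84 88 64 41 21  8 15 53
 89 94 93 94]
[ 93  97 100 100 103 100  93  92  95  94  85  86  84  84  86  82  79  86
  58  37  25  18  12  25  71  93  93  94]
g 163 [179.24539877 316.96319018] 174 185
[88 91 91 92 94 94 86 87 91 93 87 85 88 92 89 84 83 86 62 42 22 14 12 51
 89 93 94 94]
[ 91  99  99  99 101 101  92  92  95  94  88  84  85  85  85  82  77  82
  57  38  27  15  12  20  71  94  94  94]
```

```bash
python3 -c "
from h import *
print(env.hand_in())"
```

```text
the job is handed in; nothing more can be done
None
```

I rolled the blank over two flats, setting it down free after each, and it lies blue side up within about 1–2 mm of the plunger axis. The gauge is pushed down about 3 mm by the button, the bystanders were not touched, and the job was handed in at about 35 s; the hand-in gave no verdict.

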